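Fit the hob knob onto its D-shaft and hold it pressed in

TASK

The table hob has lost its knob, which lies in the drawer of the small wooden box: pull the drawer out to its stop and leave it open, take out the knob, turn it so that its D-shaped bore matches the D-shaped shaft on the hob, and push it all the way on. Then press it fully in against the shaft's spring, as one does while the burner lights, and finish like that: the program ends while the gripper is still holding the knob pressed in. Do not shift the onion, garlic or lemon.

Things in the scene. Friction and masses are not known exactly. Their poses are not given: they have to be found in the camera images.
- parts_box: small fixed box of light wood with one drawer and a steel bar handle, 220 (x) x 230 (y) x 86 mm high. Origin: centre of its underside; its front faces its own -x, roughly toward the robot. It stands to the right of the hob. Its top covers local x from -0.10 to +0.115, and the drawer slides out along local -x.
- parts_box_drawer0 (a joint): how far the drawer is out, m: 0 shut, 0.150 at its stop, along the box's -x; 1 N of friction, stays where left; starts 0 to 0.015. Inside it is 175 mm long (x), 178 mm wide (y); inner floor 22 mm, side walls' tops 58 mm, front's top 66 mm above the worktop. Shut, the inner face of its front is at local x = -0.089 of the box.
- parts_box_drawer0_handle (a point): middle of the drawer's bar handle: a level round bar, 11 mm thick and 110 mm long along the box's y, 35 mm in front of the drawer front (29 mm free gap behind it), 44 mm above the worktop. Axes as the box's; moves with the drawer. Pinch it from above, one finger in front of and one behind the bar.
- knob: loose black cooker knob, 50 g, upright in the front half of the drawer. Origin: on its axis, at the underside; z up. Round skirt 46 mm across, 14 mm high; on it a straight bar grip 44 mm long (x), 20 mm wide (y), from 14 to 36 mm above the underside. At its +x end the bar has a nose, 10 mm wide, to 29 mm from the axis; a white line on top runs toward it. Grip the bar across y.
- knob_bore (a point): mouth of the knob's D-shaped bore, centre of its underside, same frame as the knob. The bore is 18 mm deep, 15.6 mm across, its flat 2.3 mm from the axis on the +x side (the nose side): 0.8 mm clearance all round on the shaft. Fitted, the knob's x axis points the same way as the shaft's, so the nose points where the shaft's flat faces.
- hob: fixed one-burner table hob, white with a bright metal top plate, 240 (x) x 220 (y) mm, plate at 60 mm above the worktop, pan supports to 96 mm. Origin: centre of its underside. The shaft stands on its near side, at local (-0.082, 0); the burner's centre is at local (+0.034, 0), and the pan supports reach no nearer than 54 mm to the shaft's axis.
- shaft_tip (a point): centre of the tip of the bare upright steel D-shaft on the hob's near side: 14 mm across, its flat 1.5 mm from the axis, facing this frame's +x (z up). Unpressed the tip is 90 mm above the worktop, 30 mm above the hob's plate; its top 1.5 mm are chamfered. Fully on, the knob's underside is 18 mm below this tip, which touches the bore's end.
- shaft (a joint): how far the shaft is pressed down, in m: 0 out, 0.006 fully in at its stop. A spring pushes it up: 3 N at first, 9 N fully in. It comes up again when released.
- spindle (a joint): turn of the shaft and the bright collar (54 mm across) round its foot, rad, counter-clockwise from above; 0 when the flat faces the hob's +x (the burner). A black index mark on the collar lies on the side the flat faces. Starts between -0.5 and 0.5; stiff, it takes about 0.5 N m to turn.
- onion: brown onion, 72 mm across, 99 mm high with its dry neck, a bystander close to the left of the hob; leave it. Origin: centre of its underside.
- garlic: garlic bulb, 60 mm across, 59 mm high, a bystander farther to the left of the hob; leave it. Origin: centre of its underside.
- lemon: lemon, 72 x 55 x 56 mm, a bystander to the left; leave it. Origin: centre of its underside.

How it is judged:
By the outcome, as a careful person would: the job done as asked, in the order asked, and still so for the second after the job is handed in, while the arm keeps its last pose, push and grip.
It also fails if it takes over 53 s, if anything falls off the work surface, if the arm or the gripper's body presses on something with over 40 N, if the wrist force passes 120 N, or if a joint passes its speed limit or range.

ROBOT

A 6-joint arm with a two-finger parallel gripper is mounted at the origin on the work surface; the furniture and walls round the work are solid. World frame = base frame: x ahead of the robot, y to its left, z up, the work surface at z = 0. Lengths are in m, angles in rad, forces in N, time in s.
With the tool pointing down it reaches from about 0.35 to 0.775 m from the base axis. Payload 7.3 kg.
Tool frame: the origin (TCP) lies at the centre of the arm's flange, where the gripper is bolted on; the fingertips stand 178 mm ahead of it and the grasp point (between the pads) lies 159 mm ahead of it; z points along the fingers, y is the line along which they close (so a half turn about z gives the same grasp; the last joint's range is limited). The gripper opens to 92 mm and grips with 3 to 60 N. Pads are 19 mm wide; open, the fingers measure 130 mm over their backs; the gripper's body (75 mm by 190 mm) begins 47 mm behind the grasp point.
Start: joints at [1.117, 0.342, 1.524, -0, 1.275, -0.146], TCP at [0.159, 0.5, 0.405] pointing down, gripper open.
Joint ranges: [-2.53, 2.53], [-0.77, 2.02], [0.04, 2.7], [-1, 4.14], [0.28, 2.66], [-3.11, 3.11]. Speed limits (rad/s): [2.57, 2.57, 3.14, 3.14, 3.14, 3.14].

INTERFACE

Orientations are given as [roll, pitch, yaw] about the fixed x, y, z axes, in that order (R = Rz(yaw) Ry(pitch) Rx(roll)).
In Python, from cell import robot gives the robot as it stands.
- The arm moves only by the shell command python3 -m pendant [OPENING] [FORCE], which reads ROWS from standard input. ROWS is a JSON list of rows, 1 to 8 of them, each an object with the fields x, y, z (the shift in a scale on which 1.0 is 750 mm), rx, ry, rz (a rotation vector in fractions of the full range, 1 being pi rad); a field left out counts as zero; each row shifts and turns the commanded pose from where the row before left it, along the tool's axes as they then stand; what a row does not reach is not made up. A row lasts 1/12 s, in which the tool goes at most 0.0417 m and 0.125 rad, less where a joint would pass 70% of its speed; a pose out of reach is approached as far as the arm can. OPENING is the finger opening in m, set as the command begins (- or left out keeps the last). The fingers move at their own pace and stop on an object; FORCE is the grip in N (left out, the last holds). Time passes only in rows, so rows that do not move let the fingers close. It prints the time, the measured TCP pose, the force, the opening and the grip force at its end. Shift and turn numbers lie between -1 and 1, and a call with a number outside is refused. Input that does not fit is refused with a message, and nothing moves.
- robot.observe(): the state, without advancing time (a new reading comes with each control period).
- robot.read_camera(name): name is "scene" or "side" or "wrist"; returns a dict with "image" (400x640x3 uint8, red, green, blue), "fx", "fy", "cx", "cy" (pixels), "k1" (the pictures are not rectified: a ray, as slopes to the right and down, at radius r is drawn at 1 + k1 r^2 times it, then the intrinsics apply), "pose" (4x4, takes a point from camera to world coordinates). Camera axes: x right, y down, z forward; pixel columns grow to the right and rows downward; lengths in m; the calibration is good to about 2 mm. A picture is of the moment at which its call begins. There is no depth.
- robot.hand_in(): hands the job in; it is judged then, once.
The state is a dict: "time": time; "qpos": joint angles; "qvel": joint speeds; "joint_efforts": joint torques, N m; "tool_pos": TCP position; "tool_rot": TCP orientation; "contact_force": force on the tool from outside, world axes, zero at the start; "torque": the same for the moment, N m; "opening": finger opening in m; "grip_force": force on a finger pad.
Only numpy, scipy, OpenCV 4.12 (cv2) and the standard library are available. Lean on these libraries where they do the work, as an engineer would, in place of code of your own. Each camera call takes 0.05 s, during which the arm holds its last target. There are 200 camera calls.

## Working session

There is one attempt and no reset: what is moved stays moved. The work goes in short steps, Python scripts to look and compute and a shell command to move; the robot and the scene stay as the last step left them, time stands still between calls to the robot, and variables do not carry over. Pictures are saved under pics/ and viewed, at most 10 in all, crops included, and the job is handed in when it is done.

```bash
ls; mkdir -p pics
cat > h.py <<'E'
import numpy as np, cv2
from cell import robot
def cam(n):
    c=robot.read_camera(n); c['image']=np.array(c['image']); return c
def save(c,f): cv2.imwrite('pics/'+f,c['image'][:,:,::-1])
def ray(c,u,v):
    d=np.array([(u-c['cx'])/c['fx'],(v-c['cy'])/c['fy']]); s=d.copy()
    for _ in range(30): s=d/(1+c['k1']*(s@s))
    T=np.array(c['pose']); r=T[:3,:3]@np.array([*s,1]); return T[:3,3],r/np.linalg.norm(r)
def onz(c,u,v,z):
    o,r=ray(c,u,v); return o+r*(z-o[2])/r[2]
def proj(c,p):
    T=np.array(c['pose']); q=T[:3,:3].T@(np.array(p)-T[:3,3]); s=q[:2]/q[2]; s=s*(1+c['k1']*(s@s))
    return np.array([s[0]*c['fx']+c['cx'],s[1]*c['fy']+c['cy']])
def st():
    s=robot.observe()
    for k in('time','tool_pos','tool_rot','contact_force','opening','grip_force','qpos'): print(k,np.round(s[k],4))
E
python3 - <<'E'
from h import *
st()
for n in('scene','side'):
    c=cam(n); save(c,n+'0.png'); print(n,np.round(c['pose'],3).tolist(),c['fx'],c['k1'])
E
```

```text
pics
time 0.0
tool_pos [0.159  0.5002 0.4041]
tool_rot [-3.1401e+00 -2.0000e-04  2.8338e+00]
contact_force [-0.0371  0.567  -0.3522]
opening 0.0919
grip_force 0.0
qpos [ 1.117   0.3427  1.525  -0.      1.2754 -0.146 ]
scene [[0.844, -0.358, 0.399, 0.095], [-0.536, -0.58, 0.614, -0.684], [0.011, -0.732, -0.681, 0.878], [0.0, 0.0, 0.0, 1.0]] 431.8730497813412 -0.04328788127372886
side [[-0.976, -0.063, 0.208, 0.252], [-0.217, 0.378, -0.9, 1.274], [-0.022, -0.924, -0.383, 0.625], [0.0, 0.0, 0.0, 1.0]] 497.2934274008475 -0.1286293094224498
```

View pics/scene0.png

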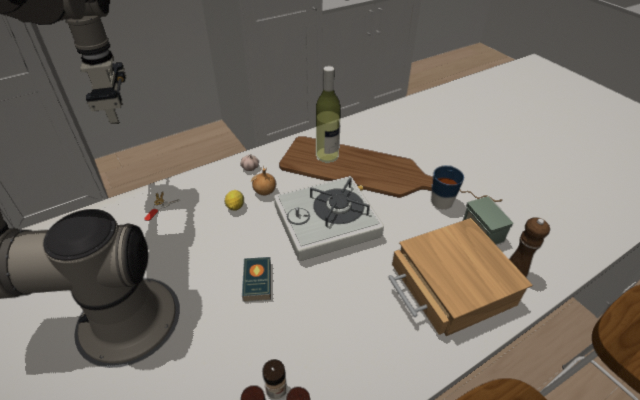

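View pics/side0.png

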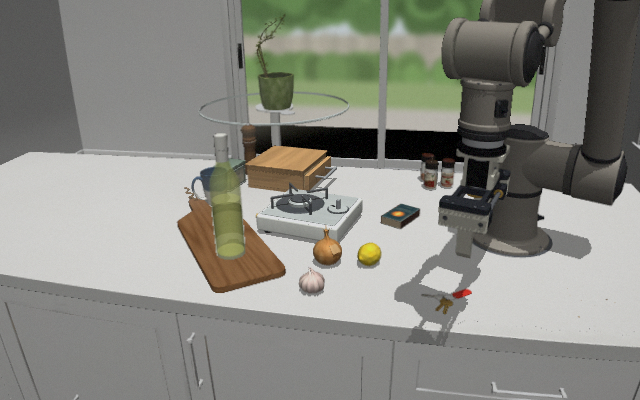

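Scene: the hob is centred near (328,215) with the shaft at (298,214). The box top is near (460,260) and its bar handle near (407,298). The onion, garlic and lemon are at (264,183), (250,163) and (234,200). I'll zoom in on the box and the hob.

Run:
```python
from h import *
im=cv2.imread('pics/scene0.png')
a=cv2.resize(im[210:335,380:540],(800,625),interpolation=cv2.INTER_CUBIC)[:600]
cv2.imwrite('pics/z1.png',a)
```

```text
(no output)
```

View pics/z1.png

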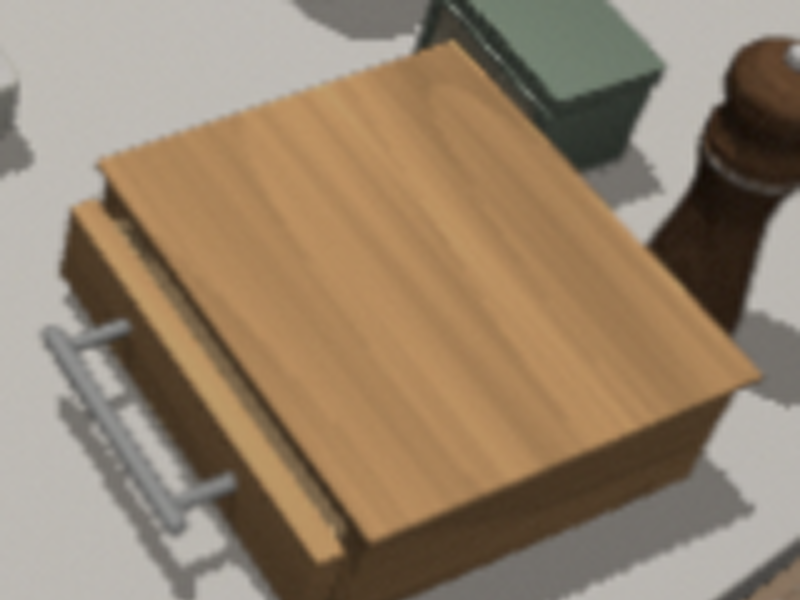

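The crop (5x) shows the box-top corners at (98,163), (455,41), (762,376) and (370,543). The bar ends are at (50,333) and (176,525), and the drawer is nearly shut.

Run:
```python
from h import *
c=cam('scene')
f=lambda x,y,z: onz(c,380+(x+.5)/5-.5,210+(y+.5)/5-.5,z)
P=[f(98,163,.086),f(455,41,.086),f(762,376,.086),f(370,543,.086)]
for p in P: print(p.round(4))
ux=(P[1]+P[2]-P[0]-P[3]); uy=P[0]+P[1]-P[2]-P[3]
print('yaw',np.arctan2(ux[1],ux[0]),np.arctan2(uy[1],uy[0])-np.pi/2,np.linalg.norm(ux)/2,np.linalg.norm(uy)/2)
yaw=np.arctan2(ux[1],ux[0]); m=sum(P)/4; a=np.array([np.cos(yaw),np.sin(yaw),0]); print('origin',m-a*.0075)
H=[f(50,333,.046),f(176,525,.046)]; print('handle',H,(H[0]+H[1])/2, np.linalg.norm(H[0]-H[1]), ((H[0]+H[1])/2-m+a*.0075)@a)
# hob: metal/white top crop
im=c['image']; z=cv2.resize(im[170:260,265:385,::-1],None,fx=6.6,fy=6.6,interpolation=cv2.INTER_CUBIC)
cv2.imwrite('pics/z2.png',z); print(z.shape)
```

```text
[ 0.6222 -0.1994  0.086 ]
[ 0.8329 -0.2329  0.086 ]
[ 0.7959 -0.4572  0.086 ]
[ 0.5851 -0.4233  0.086 ]
yaw -0.1585245074431032 -0.16387145066905928 0.2133879765116026 0.2271484081224956
origin [ 0.70162469 -0.32700407  0.086     ]
handle [array([ 0.56135754, -0.24583271,  0.046     ]), array([ 0.54355665, -0.35741844,  0.046     ])] [ 0.55245709 -0.30162557  0.046     ] 0.11299667083084355 -0.15130351060775385
(594, 792, 3)
```

View pics/z2.png

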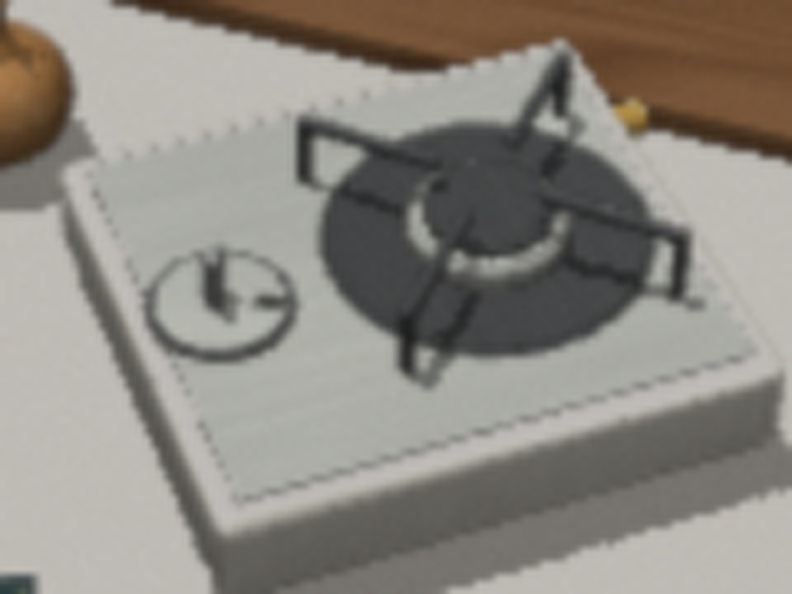

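The hob crop (6.6x) shows the shaft base at about (222,303), its tip at about (215,252) and the collar mark at (270,300). I'll start the arm: turn so the fingers close along the box's x, while computing the shaft estimate.

The rows are not in the units I measure in: shifts go in shares of 750 mm and turns go in shares of pi rad. I convert before sending: 0.12 rad / 3.1416 = 0.0382.

```bash
echo '[{"rz": 0.0382}, {"rz": 0.0382}, {"rz": 0.0382}, {"rz": 0.0382}, {"rz": 0.0382}, {"rz": 0.0382}, {"rz": 0.0382}, {"rz": 0.0382}]' | python3 -m pendant 0.09
echo '[{"rz": 0.0382}, {"rz": 0.0382}, {"rz": 0.0382}, {"rz": 0.0318}, {"x": -0.04, "y": 0.028}, {"x": -0.04, "y": 0.028}, {"x": -0.04, "y": 0.028}, {"x": -0.04, "y": 0.028}]' | python3 -m pendant
python3 - <<'E'
from h import *
st()
c=cam('scene')
f=lambda x,y,z: onz(c,265+(x+.5)/6.6-.5,170+(y+.5)/6.6-.5,z)
g=f(222,303,.064);m=f(270,300,.064);print('collar',g,'mark',m,'ang',np.arctan2(*(m-g)[1::-1]))
print('tip',f(217,255,.09))
print([f(*p,.060).round(3) for p in((66,180),(225,530),(780,370),(563,40))])
w=cam('wrist'); print(np.round(w['pose'],3).tolist(),w['fx'])
E
```

```text
time: 0.82
tool_pos: [0.159, 0.5003, 0.4044]
tool_rot: [-3.141, 0.0, 1.868]
contact_force: [0.1, -0.2, 0.3]
opening: 0.0899
grip_force: 0.0
time: 1.48
tool_pos: [0.2234, 0.3672, 0.4044]
tool_rot: [-3.141, 0.001, 1.415]
contact_force: [0.8, 0.5, 0.1]
opening: 0.09
grip_force: 0.0
time 1.4833
tool_pos [0.2234 0.3672 0.4044]
tool_rot [-3.1414e+00  6.0000e-04  1.4148e+00]
contact_force [0.7571 0.4703 0.1231]
opening 0.09
grip_force 0.0
qpos [ 8.4570e-01  1.6750e-01  1.7643e+00 -1.0000e-04  1.2104e+00  1.0018e+00]
collar [0.46916468 0.02794191 0.064     ] mark [0.48635142 0.01929622 0.064     ] ang -0.46607974841327177
tip [0.46868159 0.02933182 0.09      ]
[array([0.451, 0.129, 0.06 ]), array([ 0.413, -0.072,  0.06 ]), array([ 0.639, -0.116,  0.06 ]), array([0.681, 0.094, 0.06 ])]
[[0.988, -0.151, -0.042, 0.236], [-0.157, -0.951, -0.266, 0.431], [-0.0, 0.269, -0.963, 0.385], [0.0, 0.0, 0.0, 1.0]] 300.08465305440455
```

```bash
echo '[{"x": -0.0407, "y": 0.0287}, {"x": -0.0407, "y": 0.0287}, {"x": -0.0407, "y": 0.0287}, {"x": -0.0407, "y": 0.0287}, {"x": -0.0407, "y": 0.0287}, {"x": -0.0407, "y": 0.0287}, {"x": -0.0407, "y": 0.0287}, {"x": -0.0407, "y": 0.0287}]' | python3 -m pendant >/dev/null
echo '[{"x": -0.0407, "y": 0.0287}, {"x": -0.0407, "y": 0.0287}, {"x": -0.0407, "y": 0.0287}, {}, {}]' | python3 -m pendant >/dev/null
python3 - <<'E'
from h import *
import pickle
w=cam('wrist'); pickle.dump(w,open('w1.pkl','wb')); print(proj(w,[.469,.028,.062]), proj(w,[.552,-.302,.044]))
save(w,'w1.png')
E
echo '[{"x": -0.0407, "y": 0.0287}, {"x": -0.0407, "y": 0.0287}, {"x": -0.0407, "y": 0.0287}, {"x": -0.0407, "y": 0.0287}, {"x": -0.0407, "y": 0.0287}, {"x": -0.0407, "y": 0.0287}, {"x": -0.0407, "y": 0.0287}, {"x": -0.0407, "y": 0.0287}]' | python3 -m pendant  0.06
echo '[{"x": -0.0407, "y": 0.0287}, {"z": 0.0267}, {"z": 0.0267}, {"z": 0.0267}, {}, {}]' | python3 -m pendant
python3 - <<'E'
from h import *
st(); w=cam('wrist'); save(w,'w2.png'); print(proj(w,[.5525,-.3016,.044]))
for p in((.5614,-.2458,.044),(.5436,-.3574,.044)): print(proj(w,p))
a=cv2.imread('pics/w1.png');b=cv2.imread('pics/w2.png')
E
```

```text
[375.47386179 153.14376977] [454.98565653 373.12322387]
time: 3.38
tool_pos: [0.5373, -0.2668, 0.4047]
tool_rot: [-3.141, -0.001, 1.416]
contact_force: [1.4, -0.8, 0.6]
opening: 0.0601
grip_force: 0.0
time: 3.88
tool_pos: [0.5532, -0.2991, 0.344]
tool_rot: [-3.139, -0.002, 1.416]
contact_force: [0.5, 0.1, 0.7]
opening: 0.0599
grip_force: 0.0
time 3.8833
tool_pos [ 0.5532 -0.2991  0.344 ]
tool_rot [-3.1392e+00 -1.6000e-03  1.4160e+00]
contact_force [0.5047 0.1183 0.6826]
opening 0.0599
grip_force 0.0
qpos [-6.1760e-01  5.8160e-01  1.3042e+00  4.0000e-04  1.2587e+00 -4.6290e-01]
[320.93866669 200.50565706]
[321.20486142 140.87356702]
[320.69591039 254.38769165]
```

View pics/w1.png

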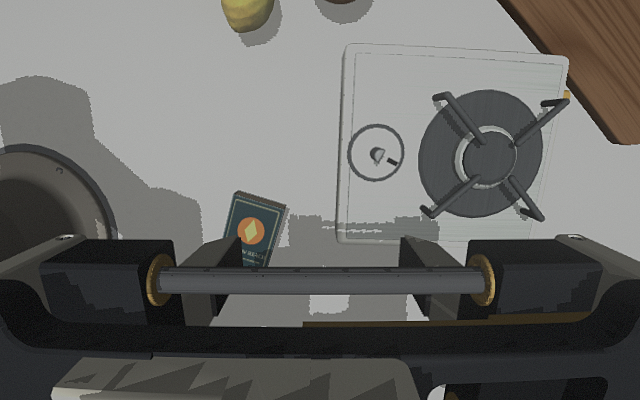

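View pics/w2.png

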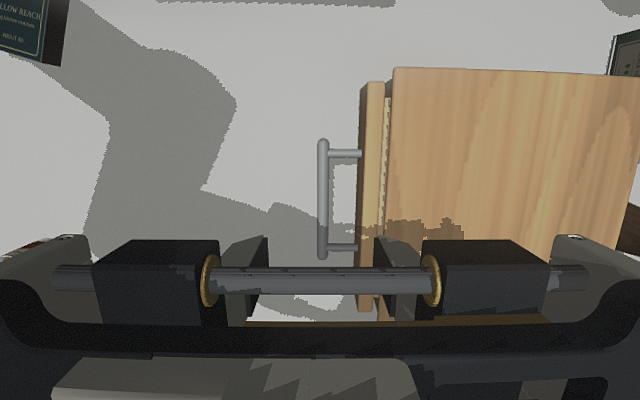

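w1 shows the collar circle centred at (376,153) with its mark at (393,161). w2 shows the bar along u=323 from v=141 to 257, aligned with the fingers and about 1.5 mm further out than expected. I'll narrow the fingers to 22 mm so one fits behind the bar, then go down.

Converted, 0.02 m / 0.75 = 0.0267, 0.001 m / 0.75 = 0.0013.

```bash
echo '[{"y": 0.0013}, {"z": 0.0267}, {"z": 0.0267}, {"z": 0.0267}, {"z": 0.0267}, {}]' | python3 -m pendant 0.022
echo '[{"z": 0.02}, {"z": 0.02}, {"z": 0.02}, {"z": 0.02}, {}]' | python3 -m pendant
```

```text
time: 4.43
tool_pos: [0.5531, -0.3004, 0.2623]
tool_rot: [-3.138, -0.002, 1.414]
contact_force: [0.1, 0.8, -0.2]
opening: 0.0252
grip_force: 0.0
time: 4.85
tool_pos: [0.5535, -0.3009, 0.204]
tool_rot: [-3.14, -0.001, 1.414]
contact_force: [-0.4, 0.4, -1.1]
opening: 0.0222
grip_force: 0.0
```

```bash
echo '[{}, {}, {}, {}]' | python3 -m pendant 0.0 20
echo '[{"y": -0.0227}, {"y": -0.0227}, {"y": -0.0227}, {"y": -0.0227}, {"y": -0.0227}, {"y": -0.0227}, {"y": -0.0227}, {}]' | python3 -m pendant
echo '[{"y": -0.0053}, {"y": -0.0053}, {"y": -0.0053}, {"y": -0.0027}, {}]' | python3 -m pendant
```

```text
time: 5.18
tool_pos: [0.5541, -0.3015, 0.2067]
tool_rot: [3.139, 0.001, 1.414]
contact_force: [0.6, 1.3, 5.3]
opening: 0.01
grip_force: 20.0
time: 5.85
tool_pos: [0.4344, -0.2822, 0.2067]
tool_rot: [3.141, 0.001, 1.413]
contact_force: [-0.3, 3.8, 7.4]
opening: 0.0102
grip_force: 20.0
time: 6.27
tool_pos: [0.4225, -0.2803, 0.2066]
tool_rot: [3.139, 0.001, 1.414]
contact_force: [-0.4, 4.1, 10.7]
opening: 0.0102
grip_force: 20.0
```

Converted, -0.002 m / 0.75 = -0.0027.

```bash
echo '[{"y": -0.0027}, {"y": -0.0027}, {}]' | python3 -m pendant|sed -n '2p;4p'
echo '[{"y": -0.0027}, {"y": -0.0027}, {}]' | python3 -m pendant|sed -n '2p;4p'
echo '[{"y": -0.0027}, {"y": -0.0027}, {}]' | python3 -m pendant|sed -n '2p;4p'
```

```text
tool_pos: [0.4188, -0.2796, 0.2066]
contact_force: [-0.6, 3.8, 10.4]
tool_pos: [0.4148, -0.2791, 0.2067]
contact_force: [-0.3, 4.8, 11.5]
tool_pos: [0.4116, -0.2785, 0.2067]
contact_force: [5.2, 5.3, 7.5]
```

Converted, -0.002 m / 0.75 = -0.0027, -0.001 m / 0.75 = -0.0013.

```bash
echo '[{"y": -0.0027}, {"y": -0.0013}, {}, {}]' | python3 -m pendant|sed -n '2p;4p'
```

```text
tool_pos: [0.4106, -0.2782, 0.2068]
contact_force: [18.2, 7.2, 1.3]
```

Converted, 0.0025 m / 0.75 = 0.0033.

```bash
echo '[{"y": 0.0033}, {}, {}, {}]' | python3 -m pendant 0.022
echo '[{"z": -0.0333}, {"z": -0.0467}, {"z": -0.0467}, {"z": -0.0467}, {"z": -0.0467}, {"x": 0.0267, "y": 0.0267}, {"x": 0.0267, "y": 0.0267}, {}]' | python3 -m pendant
python3 - <<'E'
from h import *
st(); w=cam('wrist'); save(w,'w3.png')
c=cam('scene'); save(c,'s3.png')
E
```

```text
time: 7.68
tool_pos: [0.4096, -0.2785, 0.2048]
tool_rot: [-3.141, -0.0, 1.414]
contact_force: [-0.3, -0.7, -0.1]
opening: 0.022
grip_force: 0.0
time: 8.35
tool_pos: [0.4575, -0.2434, 0.3705]
tool_rot: [3.139, -0.0, 1.415]
contact_force: [-0.9, 1.6, -0.8]
opening: 0.0221
grip_force: 0.0
time 8.35
tool_pos [ 0.4575 -0.2434  0.3705]
tool_rot [ 3.1389e+00 -4.0000e-04  1.4151e+00]
contact_force [-0.8543  1.6239 -0.7821]
opening 0.0221
grip_force 0.0
qpos [-0.6374  0.3597  1.5976  0.0017  1.1821 -0.4824]
```

View pics/w3.png

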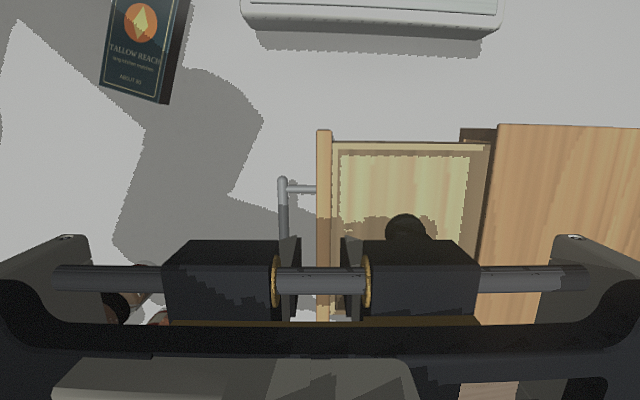

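The knob is at about (405,230), partly hidden by the gripper. I'll shift the camera so it is clear.

Converted, -0.03 m / 0.75 = -0.04, 0.017 m / 0.75 = 0.0227.

```bash
echo '[{"x": -0.04, "y": 0.0227}, {"x": -0.04, "y": 0.0227}, {"x": -0.04, "y": 0.0227}, {"x": -0.04, "y": 0.0227}, {}, {}]' | python3 -m pendant 0.05
python3 - <<'E'
from h import *
import pickle
w=cam('wrist'); pickle.dump(w,open('w4.pkl','wb')); im=w['image'][:,:,::-1]
z=cv2.resize(im[40:240,250:450],(600,600),interpolation=cv2.INTER_CUBIC)
cv2.imwrite('pics/w4z.png',cv2.convertScaleAbs(z,alpha=1.6,beta=10))
E
```

```text
time: 8.95
tool_pos: [0.5029, -0.3765, 0.368]
tool_rot: [-3.139, -0.001, 1.411]
contact_force: [-0.3, 0.3, 0.3]
opening: 0.0496
grip_force: 0.0
```

View pics/w4z.png

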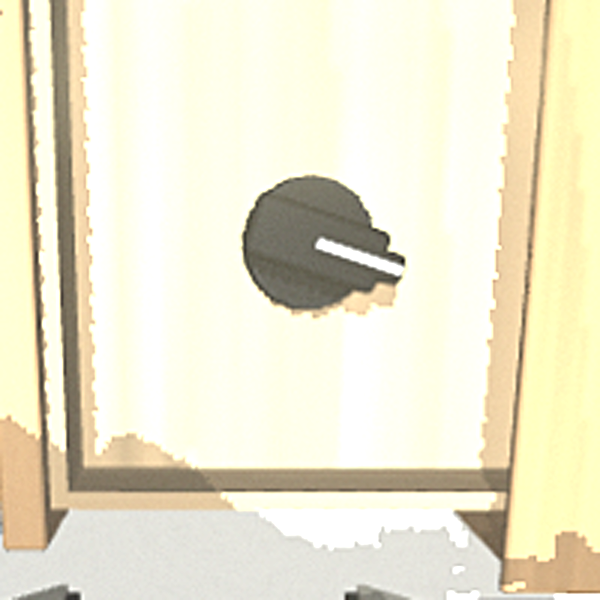

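The 3x crop shows the knob skirt centred at about (310,243), radius 67. The white line runs from (320,243) to (402,270), which is the nose end.

Run:
```python
from h import *
import pickle
w=pickle.load(open('w4.pkl','rb'))
f=lambda x,y,z: onz(w,250+(x+.5)/3-.5,40+(y+.5)/3-.5,z)
a,b=f(320,243,.058),f(402,270,.058)
d=(b-a)[:2]; yaw=np.arctan2(d[1],d[0]); print('knob yaw',yaw,a,b,np.hypot(*d))
k=f(310,243.5,.036); print('skirt centre',k, 'r',np.linalg.norm(f(377,243.5,.036)-f(243,243.5,.036))/2)
u=d/np.hypot(*d); print('from nose end',b[:2]-.029*u, 'lateral offset of line from skirt centre',np.cross(u,(k-a)[:2]))
# shaft mark from w1
w=pickle.load(open('w1.pkl','rb')); g=w['image'][130:180,345:407].astype(int)
g0=cv2.cvtColor(w['image'],cv2.COLOR_RGB2GRAY); m=(g0<70).astype(np.uint8); 
n,l,s,c=cv2.connectedComponentsWithStats(m)
for i in range(1,n):
    if 345<c[i][0]<410 and 120<c[i][1]<185: print(s[i],c[i],onz(w,*c[i],.063))
print('collar',onz(w,376,153,.063))
```

```text
knob yaw -0.4612644054714352 [ 0.54679662 -0.31055554  0.058     ] [ 0.57125073 -0.32270984  0.058     ] 0.027308065401807965
skirt centre [ 0.54593595 -0.31035084  0.036     ] r 0.022519821164843887
from nose end [ 0.54528151 -0.30980249] lateral offset of line from skirt centre -0.00019976041300158513
[398 134   1   1   1] [398. 134.] [0.49460051 0.0442843  0.063     ]
[399 136   1   1   1] [399. 136.] [0.49544484 0.04206903 0.063     ]
[403 146   1   1   1] [403. 146.] [0.49866109 0.03105059 0.063     ]
[370 148  10  12  35] [373.11428571 152.65714286] [0.46640764 0.02902577 0.063     ]
[403 149   1   1   1] [403. 149.] [0.49836885 0.02790839 0.063     ]
[387 158  10   8  37] [391.75675676 161.54054054] [0.48514073 0.01649874 0.063     ]
[348 160   1   1   1] [348. 160.] [0.43891162 0.02550576 0.063     ]
[350 165   1   1   1] [350. 165.] [0.44030224 0.01985695 0.063     ]
[387 176   1   1   1] [387. 176.] [0.47844019 0.00167652 0.063     ]
[364 179   1   1   1] [364. 179.] [0.45330101 0.00234231 0.063     ]
[368 180   1   1   1] [368. 180.] [0.45747506 0.00055835 0.063     ]
collar [0.46940928 0.02818465 0.063     ]<stdin>:8: DeprecationWarning: Arrays of 2-dimensional vectors are deprecated. Use arrays of 3-dimensional vectors instead. (deprecated in NumPy 2.0)
```

Converted, -0.1154 rad / 3.1416 = -0.0367.

```bash
echo '[{"rz": -0.0367}, {"rz": -0.0367}, {"rz": -0.0367}, {"rz": -0.0367}, {"rz": -0.0367}, {"rz": -0.0367}, {"rz": -0.0367}, {"rz": -0.0367}]' | python3 -m pendant >/dev/null
echo '[{"rz": -0.0367}, {"rz": -0.0367}, {"rz": -0.0367}, {"x": -0.0039, "y": 0.0347}, {"x": -0.0039, "y": 0.0347}, {"x": -0.004, "y": 0.0352}, {}, {}]' | python3 -m pendant
echo '[{"z": 0.0267}, {"z": 0.0267}, {"z": 0.0267}, {"z": 0.0267}, {"z": 0.0267}, {}, {}]' | python3 -m pendant
python3 - <<'E'
from h import *
s=robot.observe(); p=s['tool_pos'];psi=s['tool_rot'][2]
d=np.array([.5457,-.3102])-p[:2]; print('tool dx,dy',d@[np.cos(psi),np.sin(psi)],d@[np.sin(psi),-np.cos(psi)],'dyaw',2.6803-psi,'down',p[2]-.2155)
E
```

```text
time: 10.33
tool_pos: [0.5465, -0.3059, 0.37]
tool_rot: [3.142, -0.001, 2.686]
contact_force: [-0.5, 0.2, 1.0]
opening: 0.05
grip_force: 0.0
time: 10.92
tool_pos: [0.5457, -0.3083, 0.2692]
tool_rot: [3.141, -0.002, 2.683]
contact_force: [0.0, 0.0, 0.6]
opening: 0.05
grip_force: 0.0
tool dx,dy -0.0008486360512835623 -0.0017382488280996416 dyaw -0.0022232452531896207 down 0.05373187092590595
```

Converted, 0.013 m / 0.75 = 0.0173, -0.001 m / 0.75 = -0.0013.

```bash
echo '[{"x": -0.0011, "y": -0.0013, "z": 0.0173}, {"z": 0.0173}, {"z": 0.0173}, {"z": 0.0173}, {}, {}]' | python3 -m pendant
echo '[{}, {}, {}, {}, {}]' | python3 -m pendant 0.0 30
python3 - <<'E'
from h import *
w=cam('wrist');save(w,'w5.png');st()
E
```

```text
time: 11.42
tool_pos: [0.5469, -0.3096, 0.2189]
tool_rot: [-3.141, 0.001, 2.683]
contact_force: [-0.2, 0.5, 0.8]
opening: 0.0502
grip_force: 0.0
time: 11.83
tool_pos: [0.547, -0.3092, 0.2181]
tool_rot: [-3.142, 0.001, 2.683]
contact_force: [0.0, 0.5, -0.7]
opening: 0.0216
grip_force: 0.0
time 11.8833
tool_pos [ 0.547  -0.3092  0.2181]
tool_rot [3.1415e+00 6.0000e-04 2.6833e+00]
contact_force [-0.2365  0.3746  2.7867]
opening 0.0198
grip_force 30.0005
qpos [-6.3640e-01  7.1450e-01  1.4369e+00  2.0000e-04  9.8960e-01 -1.7490e+00]
```

The grip is firm (opening 19.8 mm, 30 N). I'll lift the knob and carry it to a viewpoint near the shaft.

Converted, -0.025 m / 0.75 = -0.0333, -0.02 m / 0.75 = -0.0267.

```bash
echo '[{"z": -0.0267}, {"z": -0.0333}, {"z": -0.0333}, {"z": -0.0333}, {"z": -0.0333}, {}]' | python3 -m pendant 0 45
echo '[{"x": 0.0257, "y": 0.0445}, {"x": 0.0257, "y": 0.0445}, {"x": 0.0257, "y": 0.0445}, {"x": 0.0257, "y": 0.0445}, {"x": 0.0257, "y": 0.0445}, {"x": 0.0257, "y": 0.0445}, {"x": 0.0257, "y": 0.0445}, {"x": 0.0257, "y": 0.0445}]' | python3 -m pendant >/dev/null
echo '[{}, {}, {}]' | python3 -m pendant
python3 - <<'E'
from h import *
import pickle
w=cam('wrist');pickle.dump(w,open('w6.pkl','wb'))
print(proj(w,[.4694,.0282,.063]),proj(w,[.4694,.0282,.09]))
s=robot.observe();p=s['tool_pos'];print('knob at',proj(w,p-[0,0,.16]))
u,v=map(int,proj(w,[.4694,.0282,.075])); im=w['image'][:,:,::-1]
y0=max(v-50,0);x0=u-65; z=cv2.resize(im[y0:y0+100,x0:x0+130],None,fx=5.8,fy=5.8,interpolation=cv2.INTER_CUBIC);z=cv2.convertScaleAbs(z,alpha=1.3)
t=cv2.resize(im,(0,0),fx=.2,fy=.2); z[-80:,:128]=t
print(x0,y0,z.shape); cv2.imwrite('pics/w6z.png',z)
E
```

```text
time: 12.38
tool_pos: [0.5477, -0.3097, 0.3435]
tool_rot: [-3.14, 0.009, 2.683]
contact_force: [0.2, -0.4, 0.7]
opening: 0.0198
grip_force: 45.0
time: 13.3
tool_pos: [0.5267, -0.0014, 0.3375]
tool_rot: [-3.141, 0.0, 2.684]
contact_force: [-0.5, -0.6, -0.2]
opening: 0.0197
grip_force: 45.0
[324.69555824 131.35958988] [325.16991636 132.2078454 ]
knob at [323.54110475 266.04761626]
259 81 (580, 754, 3)
```

View pics/w6z.png

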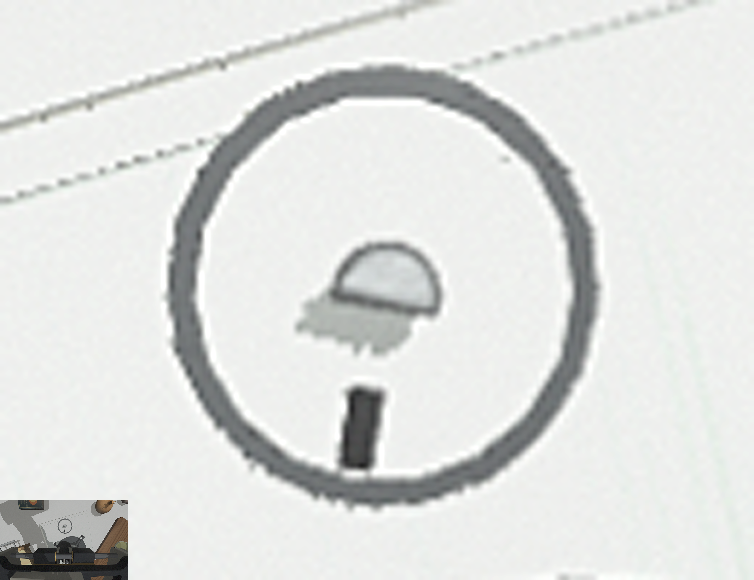

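The crop (5.8x) shows the D-tip: the flat runs from (331,295) to (439,314), and the arc top is at (387,241). The collar centre is at about (383,285). The mark runs from (367,388) to (357,468).

```bash
cat > d.py <<'E'
from h import *
def dfit(w,F,A,z=.0895):
    """F: two flat ends, A: arc points (pixels) -> axis xy and flat angle"""
    a,b=[onz(w,*p,z)[:2] for p in F]; pts=np.array([onz(w,*p,z)[:2] for p in A]+[a,b])
    from scipy.optimize import least_squares
    r=least_squares(lambda c:np.hypot(*(pts-c).T)-.007,pts.mean(0)); c=r.x
    t=(b-a)/np.hypot(*(b-a)); m=(a+b)/2; n=np.array([t[1],-t[0]]); n*=np.sign(n@(m-c)); 
    return c,np.arctan2(n[1],n[0]),np.abs(r.fun).max(),(m-c)@n,np.hypot(*(b-a))
E
python3 - <<'E'
from d import *
import pickle
w=pickle.load(open('w6.pkl','rb'))
q=lambda x,y:(259+(x+.5)/5.8-.5,81+(y+.5)/5.8-.5)
print(dfit(w,[q(331,297),q(440,315)],[q(387,241),q(342,265),q(432,268),q(441,298)]))
for z in(.062,.064,.066):
  c=onz(w,*q(383,285),z);m=onz(w,*q(362,428),z);print(c,np.arctan2(*(m-c)[1::-1]))
a,b=onz(w,*q(367,388),.064),onz(w,*q(357,468),.064);print('mark dir',np.arctan2(*(b-a)[1::-1]))
a,b=onz(w,*q(168,285),.064),onz(w,*q(598,285),.064);print(np.linalg.norm(a-b))
# held knob: bright white line on top of bar
g=w['image'][215:330,270:375]; hsv=cv2.cvtColor(g,cv2.COLOR_RGB2HSV)
z=cv2.cvtColor(w['image'],cv2.COLOR_RGB2BGR)[200:330,240:400]; cv2.imwrite('pics/k.png',cv2.resize(z,None,fx=4,fy=4))
E
```

```text
(array([0.46928167, 0.02829758]), np.float64(-0.6167391839763017), np.float64(0.00020259907257803508), np.float64(0.0009907202157428008), np.float64(0.014159856383707118))
[0.46820612 0.02872733 0.062     ] -0.603202076899528
[0.46816327 0.02871979 0.064     ] -0.6032020768995257
[0.46812042 0.02871225 0.066     ] -0.6032020768995269
mark dir -0.5817012771574097
0.061130885033638116
```

Converted, 0.0212 m / 0.75 = 0.0283, -0.0028 m / 0.75 = -0.0037, 0.077 rad / 3.1416 = 0.0245.

```bash
echo '[{"rz": 0.0245}, {"rz": 0.0245}, {"x": 0.0283, "y": -0.0037}, {"x": 0.0283, "y": -0.0037}, {"x": 0.0283, "y": -0.0037}, {"z": 0.0267}, {}, {}]' | python3 -m pendant 0 60
cat > e.py <<'E'
from h import *
P=[]
for i in range(5):
    s=robot.observe();P.append([*s['tool_pos'],s['tool_rot'][2]])
    if i<4: robot.read_camera('wrist')
P=np.array(P); print(P.round(4)); p=P.mean(0);psi=p[3]
d=np.array([.4697,.0281])-p[:2]; print('tool dx,dy',(d@[np.cos(psi),np.sin(psi)]).round(4),(d@[np.sin(psi),-np.cos(psi)]).round(4),'rz',psi-2.53,'z',p[2],np.round(s['contact_force'],1))
E
python3 e.py
```

```text
time: 14.02
tool_pos: [0.47, 0.0272, 0.3174]
tool_rot: [-3.141, -0.001, 2.527]
contact_force: [0.1, 0.2, 0.1]
opening: 0.0195
grip_force: 60.0
[[0.47   0.0272 0.3174 2.5273]
 [0.4704 0.0273 0.3179 2.5274]
 [0.4706 0.0274 0.3182 2.5276]
 [0.4706 0.0276 0.3183 2.5278]
 [0.4705 0.0278 0.3183 2.5281]]
tool dx,dy 0.0009 0.0001 rz -0.0023514909887949464 z 0.3180166031330991 [-0.7  0.2  0.7]
```

Converted, 0.01 m / 0.75 = 0.0133, 0.0008 m / 0.75 = 0.0011.

```bash
echo '[{"x": 0.0011, "y": 0.0001, "z": 0.0133}, {"z": 0.0133}, {"z": 0.008}, {}, {}, {}]' | python3 -m pendant|sed -n '1,4p'
echo '[{"z": 0.004}, {"z": 0.004}, {}]' | python3 -m pendant|sed -n '2,4p'
echo '[{"z": 0.0027}, {"z": 0.0013}, {}]' | python3 -m pendant|sed -n '2,4p'
```

```text
time: 14.72
tool_pos: [0.4695, 0.0289, 0.2922]
tool_rot: [3.141, 0.001, 2.529]
contact_force: [0.5, 0.3, -0.5]
tool_pos: [0.469, 0.029, 0.2854]
tool_rot: [-3.141, -0.0, 2.529]
contact_force: [-0.3, 0.7, -1.3]
tool_pos: [0.4693, 0.0291, 0.2826]
tool_rot: [3.141, 0.0, 2.529]
contact_force: [1.6, 1.3, -2.0]
```

Converted, 0.002 m / 0.75 = 0.0027, 0.001 m / 0.75 = 0.0013.

```bash
echo '[{"z": 0.0027}, {"z": 0.0013}, {}]' | python3 -m pendant|sed -n '2,4p'
echo '[{"z": 0.0027}, {"z": 0.0013}, {}]' | python3 -m pendant|sed -n '2,4p'
```

```text
tool_pos: [0.4694, 0.0291, 0.2797]
tool_rot: [3.141, 0.001, 2.529]
contact_force: [1.5, 2.7, 0.1]
tool_pos: [0.4694, 0.0291, 0.2767]
tool_rot: [3.141, 0.0, 2.529]
contact_force: [2.1, 3.7, -0.4]
```

Already about 9 mm below tip contact with no axial force, so the shaft is in the bore. I'll relieve the small side load and carry on.

Converted, 0.002 m / 0.75 = 0.0027, 0.0005 m / 0.75 = 0.0007.

```bash
echo '[{"y": 0.0007, "z": 0.0027}, {"z": 0.0027}, {}]' | python3 -m pendant|sed -n '2,4p'
echo '[{"z": 0.0027}, {"z": 0.0027}, {}]' | python3 -m pendant|sed -n '2,4p'
```

```text
tool_pos: [0.4694, 0.0294, 0.2723]
tool_rot: [-3.142, -0.0, 2.529]
contact_force: [2.1, 3.9, -1.1]
tool_pos: [0.4695, 0.0294, 0.2684]
tool_rot: [3.142, -0.0, 2.529]
contact_force: [2.5, 2.7, -1.0]
```

Converted, 0.001 m / 0.75 = 0.0013.

```bash
echo '[{"z": 0.0013}, {"z": 0.0013}, {}]' | python3 -m pendant
echo '[{"z": 0.0013}, {"z": 0.0013}, {}]' | python3 -m pendant
```

```text
time: 16.47
tool_pos: [0.4695, 0.0294, 0.2668]
tool_rot: [3.141, 0.0, 2.529]
contact_force: [2.0, 3.4, 3.5]
opening: 0.0194
grip_force: 60.0
time: 16.72
tool_pos: [0.4695, 0.0294, 0.2648]
tool_rot: [3.141, 0.0, 2.529]
contact_force: [1.2, 3.5, 5.2]
opening: 0.0196
grip_force: 60.0
```

The spring took over at z≈0.267, as expected. I'll press on to the stop.

Converted, 0.001 m / 0.75 = 0.0013.

```bash
echo '[{"z": 0.0013}, {"z": 0.0013}, {}]' | python3 -m pendant|sed -n '2p;4p'
echo '[{"z": 0.0013}, {"z": 0.0013}, {}]' | python3 -m pendant|sed -n '2p;4p'
echo '[{"z": 0.0013}, {}, {}]' | python3 -m pendant|sed -n '2p;4p'
```

```text
tool_pos: [0.4695, 0.0294, 0.2629]
contact_force: [0.8, 3.5, 7.0]
tool_pos: [0.4695, 0.0294, 0.2617]
contact_force: [-2.0, 3.1, 13.7]
tool_pos: [0.4695, 0.0294, 0.2615]
contact_force: [-3.5, 3.6, 23.1]
```

It is at the stop (force jumped to 23 N at z=0.2615). One last check by picture before handing in.

Run:
```python
from h import *
c=cam('scene'); save(c,'end.png'); st()
```

```text
time 17.5167
tool_pos [0.4695 0.0294 0.2615]
tool_rot [3.1408e+00 1.5000e-03 2.5294e+00]
contact_force [-3.2356  3.4339 21.8506]
opening 0.0194
grip_force 60.0072
qpos [-1.0060e-01  4.2120e-01  1.8617e+00 -1.0000e-04  8.5700e-01 -1.0591e+00]
```

View pics/end.png

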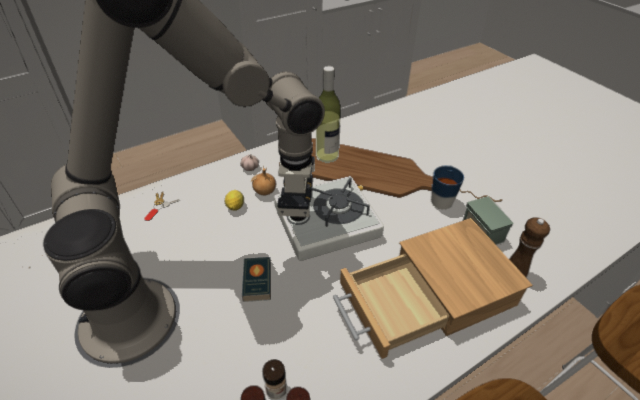

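The end picture shows the drawer open at (395,305), empty, with the knob under the gripper at (298,215). The onion, garlic and lemon have not moved.

```bash
python3 -c "
from cell import robot
print(robot.hand_in())"
```

```text
the job is handed in; nothing more can be done
None
```

The job is handed in at about 17.5 s: the drawer was pulled to its stop and left open, the knob is on the shaft, and the gripper is still holding it pressed against the stop with about 22 N; the onion, garlic and lemon look unmoved in the last picture.

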